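# Register a picture-frame rail and hold the spring gauge at its end

### The arm

A 6-joint arm with a two-finger parallel gripper is mounted at the origin on the work surface. World frame = base frame: x ahead of the robot, y to its left, z up, the work surface at z = 0. Lengths are in mm, angles in rad, forces in N, time in s.
With the tool pointing down it reaches from about 350 to 725 mm from the base axis. Payload 6 kg.
Tool frame: the origin (TCP) lies between the finger pads; the fingertips stand 11 mm ahead of it and the grasp point (between the pads) lies 8 mm behind it (bot.tips_ahead is the distance from the TCP to the fingertips, in mm); z points along the fingers, y is the line along which they close (so a half turn about z gives the same grasp; the last joint's range is limited). The gripper opens to 85 mm and grips with 20 to 120 N. Pads are 22 mm wide; open, the fingers measure 114 mm over their backs; the gripper's body (76 mm by 85 mm) begins 54 mm behind the grasp point. The pads swing forward as they close: fully open they stand 13 mm farther back than shut.
Start: joints at [1.511, 0.04, 0.085, 0, -1.615, -0.334], TCP at [230.193, 554.063, 242.261] pointing down, gripper open.
Joint ranges: [-2.56, 2.56], [-1.29, 2.01], [-1.08, 1.49], [-3.29, 1.98], [-2.81, -0.18], [-2.99, 2.99]. Speed limits (rad/s): [2.57, 2.57, 3.01, 3.14, 3.14, 3.14].

### API

Orientations are given as a unit quaternion [w, x, y, z].
In Python, from plant import bot gives the robot as it stands. The module is installed in compiled form; this text tells all that it offers. Calls block until the motion is done:
- bot.reach(position, orientation): joint-space move of the TCP to a pose.
- bot.move_straight(position, feed=150, orientation=None, contact_N=None): straight line of the TCP; orientation=None keeps the orientation; feed is the mean speed in mm/s. With contact_N (N) it stops when the force on the tool has changed by that much, and returns True; else False.
- bot.goto_joints(angles): joint-space move.
- bot.open_gripper() and bot.gripper_close(grasp_force=None): open the fingers fully, or close them until they stop; grasp_force is the grip in N (None keeps the last).
- bot.wait(seconds).
- bot.solve_ik(position, orientation): joint angles nearest the present ones, or None.
- bot.read_camera(name): name is "scene" or "top" or "wrist"; returns the picture (400x640x3 uint8, red, green, blue); there is no depth.
- bot.get_calibration(name): a dict with "fov_y" (degrees; the focal length in pixels is half the picture's height over the tangent of half this angle, whatever the lens; pixels are square), "cx", "cy" (the principal point, pixels), "origin" and "orientation" of the camera in the world. Camera axes: x right, y down, z forward; pixel columns grow to the right and rows downward; lengths in mm; the calibration is good to about 2 mm. The wrist camera is an equidistant fisheye: a pixel r from the principal point sees the ray r / f radians off the axis. A picture is of the moment at which its call begins: read the wrist's pose just before it. get_calibration takes no time and is no camera call; for the wrist camera it gives the pose at the moment of the call.
A pose or a line that the arm cannot do raises bot.MotionError and nothing moves.
- bot.finish_job(): hands the job in; it is judged then, once.
Readings, each from a call of its own:
- bot.current_t(): time.
- bot.current_qpos(): joint angles.
- bot.current_dq(): joint speeds.
- bot.current_joint_efforts(): joint torques, N m.
- bot.current_position(): TCP position.
- bot.current_orientation(): TCP orientation.
- bot.current_contact_force(): force on the tool from outside, world axes, zero at the start.
- bot.current_wrist_torque(): the same for the moment, N m.
- bot.current_grip_width(): finger opening in mm.
- bot.current_grip_force(): force on a finger pad.
Only numpy, scipy, OpenCV 4.12 (cv2) and the standard library are available. Lean on these libraries where they do the work, as an engineer would, in place of code of your own. Each camera call takes 0.05 s, during which the arm holds its last target. There are 200 camera calls.

### The job

Push the loose frame rail home in the jig, lying flat on the board with its long edge flush along the fence and its end flush against the stop block. Then pull the spring-return gauge slide out by its tab until its pointer is level with the rail's free end, and keep it there: the program finishes while still holding the slide against its spring, with the rail still home. Leave everything else on the bench where it is.

Things in the scene. Friction and masses are not known exactly. Their poses are not given: they have to be found in the camera images.
- jig: Plywood jig board fixed to the bench, 250 (its x) by 550 (its y) by 12 mm thick. Origin on its underside at bench height, inside the outline: the board spans x -120 to 130, y -330 to 220 mm. Carries the fence, the stop block and the gauge with its grey spring housing. The strip with ticks is only decoration.
- fence (a point): Middle of the foot of the fence's working face, at jig x 40, y 75 mm, on the board's top. The fence is an aluminium bar along jig y, 20 mm thick, 28 mm high above the board, from jig y -60 to 210 mm. The rail goes flush against its -x face (the one towards the robot).
- housing (a point): Middle of the top edge of the spring housing's +y face, at jig x -62, y -225 mm, 40 mm above the board's top. The grey housing is 50 (x) by 85 (y) mm; the slide comes out of this face towards jig +y, and its rod sticks out behind.
- stop_block: Aluminium end stop screwed to the board in front of the fence, 46 (x) by 25 (y) by 26 mm high with an 18 mm wide, 12 mm high screw head on top. Origin at the centre of its underside, on the board's top; axes parallel to the jig's. Its place along the fence varies. The rail's end goes against its -y face, 12.5 mm from the origin.
- rail: Loose dark-wood frame rail, 180 (its y) by 36 (x) by 22 mm high (16 mm along its -x edge), 160 g; origin at the centre of its underside. Starts on the board askew up to 0.22 rad, 26-42 mm short of the fence, 20-50 mm of the stop. Home: +x edge on the fence, +y end on the stop, origin at jig x 22, stop_block y -102.5 mm. Its free end is the -y end, 90 mm from the origin.
- slide: Steel gauge slide: a 34 (x) by 40 mm carriage, 18 mm high, carrying an upright dark steel pull tab 30 (x) by 10 (y, the pull direction) mm, whose top is 64 mm above the board's top. Origin on the board's top under the centre of tab and carriage; at home at jig x -62, y -175 mm, tab 45 mm clear of the spring housing. Pinch the tab from above across its 10 mm.
- gauge (a joint): How far the gauge slide is pulled out, in m: 0 home (held there by the spring), 0.16 at its end stop; it moves along the jig's +y. The spring pulls back with about 3 N at home, rising to 9.5 N at full travel, plus slight friction; let go, it runs back home.
- pointer (a point): Tip of the flat dark-steel pointer blade that reaches from the slide towards the rail, in line (same jig y) with the middle of the tab; the tip is at jig x = -6 mm, 14.5 mm above the board's top, 10 mm short of the registered rail's near edge. The dark blade is 12 mm wide at the root, 4 mm at the tip.
- offcut: Bystander: 70 mm long offcut of the same dark moulding, 36 x 22 mm, on the board behind the fence. Origin under its centre.
- glue: Bystander: small glue jar, 40 mm diameter, 60 mm high, on the board behind the fence. Origin under its centre.
- mallet: Bystander: wooden mallet lying on the bench to the right of the board; head 100 mm long (its x), 68 mm diameter, handle 26 mm diameter reaching 160 mm towards its +y. Origin under the head.
- scissors: Bystander: scissors lying flat on the board's far right corner, about 165 mm long, 9 mm high. Origin near the pivot.
- tin: Bystander: tin can, 66 mm diameter, 100 mm high, on the bench to the left of the board. Origin under its centre.
- driver: Bystander: screwdriver lying on the bench along the board's near edge, about 200 mm long, up to 26 mm high. Origin near its middle, underneath.

How it is judged:
By the outcome, as a careful person would: the job done as asked, in the order asked, and still so for the second after the job is handed in, while the arm keeps its last pose, push and grip.
It also fails if it takes over 61 s, if anything falls off the work surface, if the arm or the gripper's body presses on something with over 40 N, if the wrist force passes 120 N, or if a joint passes its speed limit or range.

## Working session

There is one attempt and no reset: what is moved stays moved. The work goes in short steps, each a Python script; the robot and the scene stay as the last script left them, time stands still between calls to the robot, and variables do not carry over. Pictures are saved under pics/ and viewed, at most 10 in all, crops included, and the job is handed in when it is done.

```bash
mkdir -p pics; python3 - <<'E'
from plant import bot
import cv2
for n in("scene","top"):
    im=bot.read_camera(n); cv2.imwrite(f"pics/{n}0.png",im[:,:,::-1]); print(n,bot.get_calibration(n))
print(bot.current_t(),bot.current_orientation(),bot.current_grip_width())
E
```

```text
scene {'fov_y': 49.70154277616841, 'cx': 320.48398848462875, 'cy': 193.39049954644534, 'origin': array([1062.97134917, -110.75127061,  915.96394686]), 'orientation': array([-0.21790479,  0.74904523,  0.60259796, -0.1682987 ])}
top {'fov_y': 49.315749126442064, 'cx': 315.83444650201847, 'cy': 195.9223369319383, 'origin': array([ 467.26461491,   -3.96469293, 1059.29417092]), 'orientation': array([ 0.03145492, -0.70384977,  0.70917536, -0.02600766])}
0.1 [ 7.69734841e-04  9.80678313e-01 -1.95625777e-01 -9.72174390e-05] 84.92895369921102
```

View pics/top0.png

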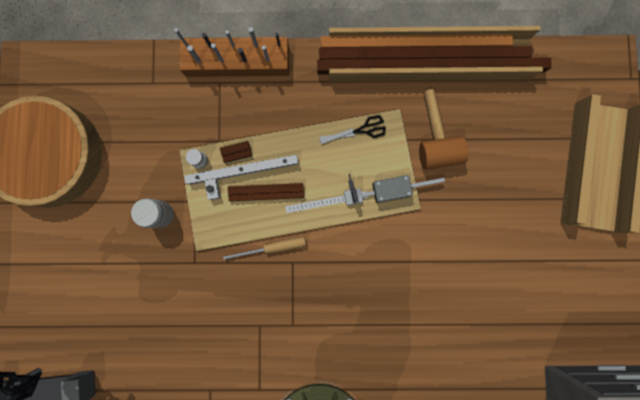

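View pics/scene0.png

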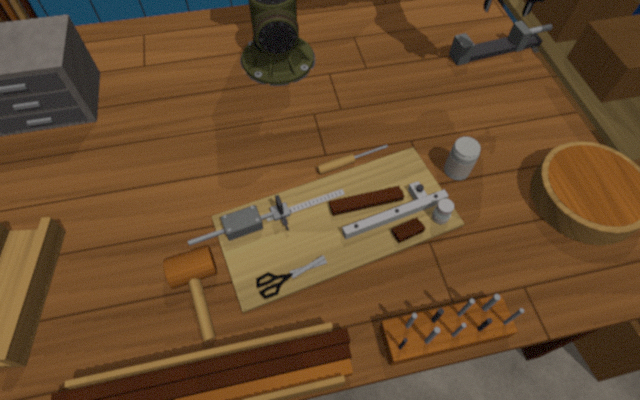

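The top view shows the board with corners near (180,150), (402,110), (420,210) and (196,250). The rail is around (266,192), the stop block at (211,187), the fence from (187,178) to (298,160), the tab at (353,195) and the housing at (392,190). Next I'll get a jig pose from the top view, then take a closer look with the wrist camera.

```bash
cat >h.py <<'E'
import numpy as np, cv2
from plant import bot
from scipy.spatial.transform import Rotation as R
def rot(q): return R.from_quat(np.roll(q,-1))
def rays(c,uv,fish=False):
    f=200/np.tan(np.radians(c['fov_y']/2)); d=(np.atleast_2d(uv)-[c['cx'],c['cy']])/f
    r=np.linalg.norm(d,axis=1,keepdims=True)
    v=np.hstack([d*np.sinc(r/np.pi),np.cos(r)]) if fish else np.hstack([d,np.ones_like(r)])
    return rot(c['orientation']).apply(v)
def plane(c,uv,z,fish=False):
    v=rays(c,uv,fish); o=np.array(c['origin']); return o+v*((z-o[2])/v[:,2:])
def proj(c,P,fish=False):
    f=200/np.tan(np.radians(c['fov_y']/2)); v=rot(c['orientation']).inv().apply(np.atleast_2d(P)-c['origin'])
    s=np.linalg.norm(v[:,:2],axis=1,keepdims=True); k=np.arctan2(s,v[:,2:])/np.maximum(s,1e-9) if fish else 1/v[:,2:]
    return v[:,:2]*k*f+[c['cx'],c['cy']]
def down(yaw):  # tool z down, tool y at world angle yaw+90deg; tool x at yaw
    q=(R.from_euler('z',yaw)*R.from_euler('x',np.pi)).as_quat(); return np.roll(q,1)
def snap(n,name):
    c=bot.get_calibration(n); im=bot.read_camera(n); cv2.imwrite(f'pics/{name}.png',im[:,:,::-1]); np.save(f'pics/{name}.npy',c,allow_pickle=True); return im,c
E
python3 - <<'E'
from h import *
im=cv2.imread('pics/top0.png'); c=bot.get_calibration('top')
hsv=cv2.cvtColor(im,cv2.COLOR_BGR2HSV); 
print(hsv[235,230],hsv[130,300],hsv[300,200],hsv[192,266])
m=cv2.inRange(hsv,(15,60,120),(30,140,255)); m[:100]=0;m[260:]=0;m[:,:175]=0;m[:,425:]=0
m=cv2.morphologyEx(m,cv2.MORPH_OPEN,np.ones((3,3)))
k=max(cv2.findContours(m,0,2)[0],key=cv2.contourArea)
r=cv2.minAreaRect(k); b=cv2.boxPoints(r); P=plane(c,b,12); print(b,P[:,:2])
print([np.linalg.norm(P[i]-P[i-1]) for i in range(4)])
print(plane(c,[[353,195],[229,192],[304,192],[211,187]],30)[:,:2])
cw=bot.get_calibration('wrist'); p=bot.current_position(); Rt=rot(bot.current_orientation())
print(cw, Rt.inv().apply(cw['origin']-p), (Rt.inv()*rot(cw['orientation'])).as_matrix().round(2))
print(Rt.as_matrix().round(2))
E
```

```text
[ 21 103 159] [ 21 103 153] [ 14 142 120] [ 10 174  63]
[[175.81923 149.16388]
 [402.20428 106.83173]
 [421.2339  208.59857]
 [194.84882 250.93073]] [[ 669.74354448  344.54363029]
 [ 769.83043143 -209.27627587]
 [ 520.08261713 -249.09753269]
 [ 422.84595681  294.22646076]]
[np.float64(251.97268967696144), np.float64(562.7911454467722), np.float64(252.90255680921973), np.float64(551.9564565854216)]
[[552.64849291 -84.40065934]
 [562.12111468 209.91734606]
 [560.70645025  31.68044837]
 [574.40585376 252.91530034]]
{'fov_y': 65.70646984690485, 'cx': 319.5915944430413, 'cy': 198.18732251975922, 'origin': array([302.72226683, 524.13883344, 373.03090907]), 'orientation': array([-0.08684298, -0.54837711,  0.82185443,  0.12765631])} [  78.52697834   -0.23240754 -131.61367001] [[ 0.   -0.95 -0.31]
 [ 1.   -0.    0.  ]
 [-0.   -0.31  0.95]]
[[ 0.92 -0.38 -0.  ]
 [-0.38 -0.92 -0.  ]
 [ 0.    0.   -1.  ]]
```

```bash
cat >>h.py <<'E'
YAW=0.178; O=np.array([581,98.3])
def J(x,y,z=None):
    c,s=np.cos(YAW),np.sin(YAW); p=O+[c*x-s*y,s*x+c*y]; return p if z is None else np.append(p,z)
def toJ(P):
    c,s=np.cos(YAW),np.sin(YAW); d=np.atleast_2d(P)[:,:2]-O; return d@np.array([[c,-s],[s,c]])
E
python3 - <<'E'
from h import *
bot.reach(J(-80,60,200),down(YAW)); snap('wrist','w1'); print(bot.current_qpos().round(2))
bot.reach(J(-80,-110,200),down(YAW)); snap('wrist','w2'); print(bot.current_qpos().round(2),bot.current_t(),bot.current_contact_force())
E
```

```text
[ 0.68 -0.2  -0.22 -0.   -1.55  1.07]
[ 0.34 -0.17 -0.19 -0.   -1.55  1.41] 2.7 [ 0.22939215  0.3952299  -0.22750575]
```

View pics/w1.png

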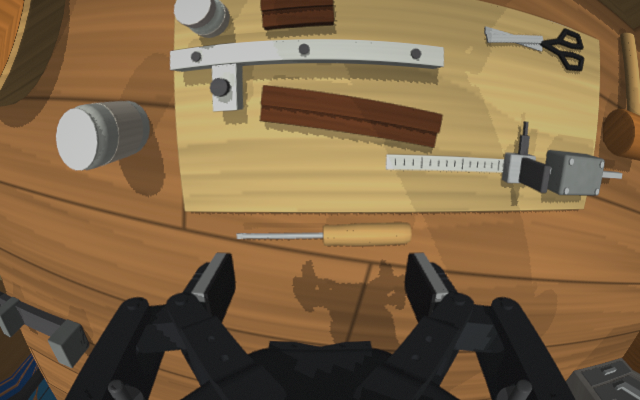

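View pics/w2.png

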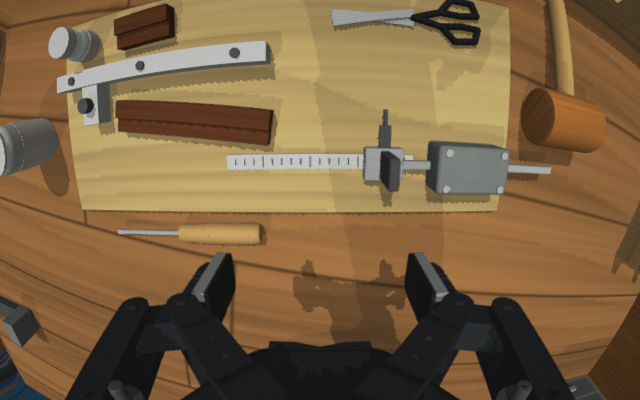

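w1 shows the rail from about (262,87)–(442,114) to (262,120)–(436,148), the stop block around (226,90), the fence between columns 171 and 443, and the tab at (536,172). w2 shows the near board corners at (83,211) and (497,211), and the tab at (390,170). Now I'll refine these numbers.

```bash
python3 - <<'E'
from h import *
print(bot.tips_ahead)
for n in('w1','w2'):
    im=cv2.imread(f'pics/{n}.png'); c=np.load(f'pics/{n}.npy',allow_pickle=True).item(); hsv=cv2.cvtColor(im,cv2.COLOR_BGR2HSV)
    # board near edge + left edge
    m=cv2.inRange(hsv,(17,50,60),(30,170,255)); m[216:]=0
    cols=range(200,480,20) if n=='w1' else range(100,480,20)
    near=np.array([[u,np.nonzero(m[:,u])[0].max()+1] for u in cols if m[205:,u].any()],float)
    P=toJ(plane(c,near,12,True)); print(n,'near edge jig (x want -120):',P[[0,len(P)//2,-1]].round(1).tolist(), np.polyfit(P[:,1],P[:,0],1).round(4))
    r=range(110,200,10)
    left=np.array([[np.nonzero(m[v,100 if n=='w1' else 0:])[0].min()+(100 if n=='w1' else 0),v] for v in r],float)
    P=toJ(plane(c,left,12,True)); print('left edge (y want 220)',P.round(1)[::3].tolist(),np.median(P[:,1]))
    m=cv2.inRange(hsv,(0,80,20),(14,255,130)); m[75 if n=='w1' else 95:155]; m[:76 if n=='w1' else 92]=0; m[156:]=0; m[:,:110]=0;m[:,450 if n=='w1' else 300:]=0
    m=cv2.morphologyEx(m,cv2.MORPH_OPEN,np.ones((3,3)))
    k=max(cv2.findContours(m,0,2)[0],key=cv2.contourArea); a=cv2.approxPolyDP(k,5,True)[:,0]; 
    print('rail poly',a.tolist()); print('z34',toJ(plane(c,a,34,True)).round(1).tolist()); print('z12',toJ(plane(c,a,12,True)).round(1).tolist())
    fl=[[171,68],[171,52],[443,66],[443,46]] if n=='w1' else [[57,92],[57,78],[269,62],[268,41]]
    print('fence z40',toJ(plane(c,fl,40,True)).round(1).tolist())
c=np.load('pics/w1.npy',allow_pickle=True).item(); print('stop z38',toJ(plane(c,[[213,95],[239,95],[213,108],[239,108]],38,True)).round(1).tolist())
c=np.load('pics/w2.npy',allow_pickle=True).item(); print('tab top z76',toJ(plane(c,[[382,151],[392,151],[400,191],[388,191]],76,True)).round(1).tolist(),'pointer',toJ(plane(c,[[385,110]],26.5,True)),'housing z52',toJ(plane(c,[[428,142],[428,193]],52,True)).round(1).tolist())
for n,x0,y0,x1,y1 in(('w1',165,35,455,160),('w2',340,95,520,215)):
    im=cv2.imread(f'pics/{n}.png')[y0:y1,x0:x1]; s=2.7 if n=='w1' else 4; cv2.imwrite(f'pics/{n}c.png',cv2.resize(im,None,fx=s,fy=s,interpolation=2))
E
```

```text
11.0
w1 near edge jig (x want -120): [[-120.9, 198.9], [-121.2, 37.7], [-121.1, -106.1]] [-4.000000e-04 -1.212794e+02]
left edge (y want 220) [[-2.7, 218.6], [-36.2, 218.5], [-70.6, 218.2]] 218.53183071469084
rail poly [[263, 86], [261, 120], [429, 146], [439, 130], [436, 113]]
z34 [[15.2, 114.2], [-17.8, 116.8], [-41.7, -49.9], [-24.9, -59.8], [-7.9, -55.5]]
z12 [[16.4, 118.2], [-19.1, 120.9], [-44.7, -58.1], [-26.6, -68.7], [-8.4, -64.1]]
fence z40 [[40.7, 208.0], [57.4, 207.9], [39.6, -59.3], [60.0, -59.3]]
w2 near edge jig (x want -120): [[-121.7, 182.4], [-121.2, -66.4], [-121.3, -276.5]] [ 4.000000e-04 -1.213606e+02]
left edge (y want 220) [[16.8, 217.4], [-23.2, 218.9], [-64.2, 217.0]] 218.06353220955248
rail poly [[116, 102], [119, 130], [268, 143], [270, 110]]
z34 [[14.3, 113.6], [-17.4, 112.1], [-40.5, -60.1], [-8.4, -62.8]]
z12 [[15.5, 130.1], [-18.6, 128.5], [-43.4, -56.4], [-8.9, -59.4]]
fence z40 [[40.5, 208.2], [57.9, 207.4], [37.6, -63.4], [58.1, -62.4]]
stop z38 [[9.1, 163.5], [7.4, 137.0], [-3.7, 163.9], [-5.2, 137.4]]
tab top z76 [[-41.6, -162.8], [-41.4, -171.6], [-76.8, -181.0], [-76.8, -170.0]] pointer [[  -8.0078843  -174.75088838]] housing z52 [[-35.5, -212.4], [-85.8, -216.8]]
```

View pics/w1c.png

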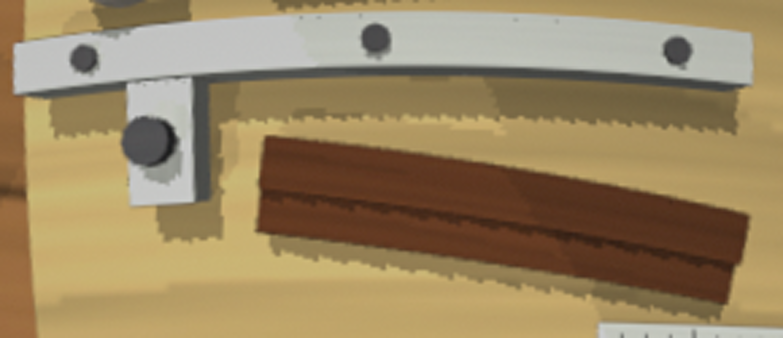

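View pics/w2c.png

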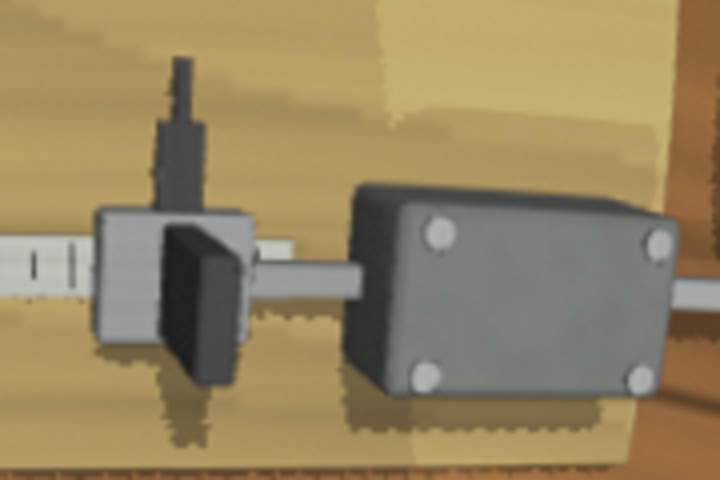

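The jig fit is within about 1.5 mm. The rail is centred near jig (-12,28), skewed about -0.14 rad. I'll push it to the fence with both open fingertips, then to the stop with the fingers shut.

```bash
sed -i 's/^YAW=.*/YAW=0.178; O=np.array([581-1.0,98.3-1.6])/' h.py; cat >>h.py <<'E'
D=down(YAW)
def st(msg): print(msg,toJ(bot.current_position()).round(1)[0],bot.current_position()[2].round(1),bot.current_contact_force().round(1),round(bot.current_t(),2))
def land(x,y):
    bot.reach(J(x,y,75),D); h=bot.move_straight(J(x,y,14),feed=35,contact_N=4); st(('land',h))
    z=max(bot.current_position()[2]+3,17); bot.move_straight(J(x,y,z),feed=40); return z
def pushx(x0,y,N):
    z=land(x0,y); h=bot.move_straight(J(15,y,z),feed=40,contact_N=N); st(('pushx',h))
    x=toJ(bot.current_position())[0,0]; bot.move_straight(J(x-25,y,z)); bot.move_straight(J(x-25,y,90)); return z
def pushy(x,y0,N,z):
    bot.reach(J(x,y0,75),D); bot.move_straight(J(x,y0,z)); h=bot.move_straight(J(x,30,z),feed=40,contact_N=N); st(('pushy',h))
    y=toJ(bot.current_position())[0,1]; bot.move_straight(J(x,y-20,z)); bot.move_straight(J(x,y-20,100))
E
python3 - <<'E'
from h import *
pushx(-72,28,12)
im,c=snap('wrist','w3')
E
```

```text
('land', False) [-71.9  28. ] 14.2 [ 0.5 -0.7 -0.1] 5.36
('pushx', True) [-6.8 27.8] 16.1 [-0.5  0.7 -0.8] 7.12
```

View pics/w3.png

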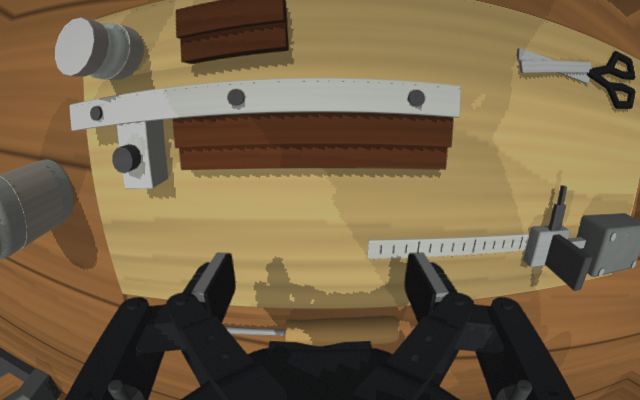

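w3 shows the rail flush along the fence from (175,125) to (452,120), with a gap of about 10 px (column 163 to 175) to the stop block. Next I'll push it along y, square it in x again, and check.

```bash
python3 - <<'E'
from h import *
bot.move_straight(J(-30,-20,100),feed=250)
bot.gripper_close(40); bot.move_straight(J(20,-110,100),feed=250)
pushy(20,-110,12,28)
bot.reach(J(-60,40,100),D); bot.open_gripper()
pushx(-40,50,14)
bot.reach(J(-50,50,150),D); snap('wrist','w4'); st('end')
E
```

```text
('pushy', True) [ 19.4 -52. ] 28.0 [ 0.8 -4.   3.5] 12.22
('land', False) [-39.8  50.1] 14.2 [ 0.7 -0.6  0.4] 16.68
('pushx', True) [-6.8 49.8] 16.1 [ 0.5 -1.  -0.4] 17.8
end [-50.5  50.1] 148.9 [ 0.4  0.8 -1.2] 19.16
```

View pics/w4.png

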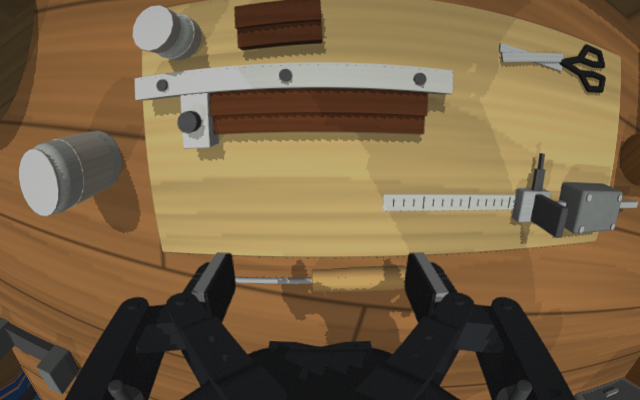

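w4 shows the rail seated: its +y end touches the stop block at (212,105), its long edge is on the fence, and its free end is at (426,95–132). Now I'll grip the tab and pull.

```bash
python3 - <<'E'
from h import *
c=np.load('pics/w4.npy',allow_pickle=True).item()
print('free end z34,28,12',[toJ(plane(c,[[427,p]],z,True)).round(1).tolist() for p,z in((95,34),(130,28))])
bot.reach(J(-62,-170,120),D); h=bot.move_straight(J(-62,-170,56),feed=80,contact_N=8); st(h)
bot.gripper_close(80); st('grip'); print(bot.current_grip_width(),bot.current_grip_force())
h=bot.move_straight(J(-62,-40,56),feed=60); bot.wait(0.3); st('pulled'); print(bot.current_grip_width())
im,c=snap('wrist','w5'); cv2.imwrite('pics/w5c.png',cv2.resize(im[60:260,200:460,::-1],None,fx=3,fy=3,interpolation=2))
E
```

```text
free end z34,28,12 [[[37.8, -37.8]], [[8.1, -41.3]]]
False [ -61.6 -170.2] 56.7 [0.9 1.1 0.2] 21.0
grip [ -62.  -170.5] 56.3 [-0.3 -3.4  1.7] 21.68
8.598169303909033 78.63850235939026
pulled [-61.9 -40.7] 56.3 [ 2.7 -8.2  2.1] 24.3
8.742026889755056
```

View pics/w5c.png

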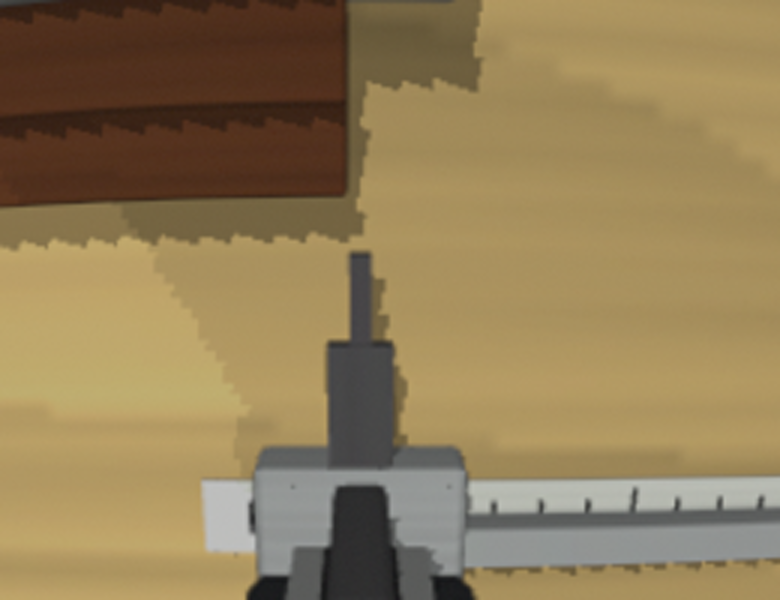

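w5c shows the pointer tip centred at crop (361,255) and the rail's free end at crop u≈347, so the pointer is about 2.6 mm short. I'll compute the offset and correct it.

```bash
python3 - <<'E'
from h import *
def meas(im,c,tag):
    hsv=cv2.cvtColor(im,cv2.COLOR_RGB2HSV)
    m=(cv2.inRange(hsv,(0,100,0),(14,255,140))>0); 
    e=np.median([np.nonzero(m[v,200:420])[0].max()+201 for v in range(80,96)]+[np.nonzero(m[v,200:420])[0].max()+201 for v in range(104,122)])
    d=(hsv[...,1]<60)&(hsv[...,2]<110)
    cs=[np.nonzero(d[v,290:350])[0]+290.5 for v in range(150,168)]; t=np.median([k.mean() for k in cs if len(k)])
    pe=toJ(plane(c,[[e,118]],28,True))[0]; pt=toJ(plane(c,[[t,146]],26.5,True))[0]
    print(tag,e,t,pe.round(2),pt.round(2)); return pe[1]-pt[1]
c=np.load('pics/w5.npy',allow_pickle=True).item(); im=cv2.imread('pics/w5.png')[:,:,::-1].copy()
d=meas(im,c,'w5'); print(d)
for i in range(2):
    if abs(d)<0.25 or abs(d)>5: break
    p=bot.current_position(); y=toJ(p)[0,1]+d; 
    tgt=(J(-62,y-(0 if i else -0.6),56) if False else J(-62,(-40+d) if i==0 else last+d,56)); last=(-40+d) if i==0 else last+d
    bot.move_straight(tgt,feed=20); bot.wait(0.3); im,c=snap('wrist',f'w6_{i}'); d=meas(im,c,i); print(d); st('')
cv2.imwrite('pics/w6c.png',cv2.resize(im[60:260,200:460,::-1],None,fx=3,fy=3,interpolation=2))
E
```

```text
w5 315.0 320.5 [  8.37 -38.49] [ -6.46 -41.32]
2.8304222370854006
0 321.0 320.5 [  8.37 -38.69] [ -6.45 -38.45]
-0.23867221535949312
 [-61.9 -37.8] 56.3 [ 2.1 -7.3  2.3] 24.99
```

View pics/w6c.png

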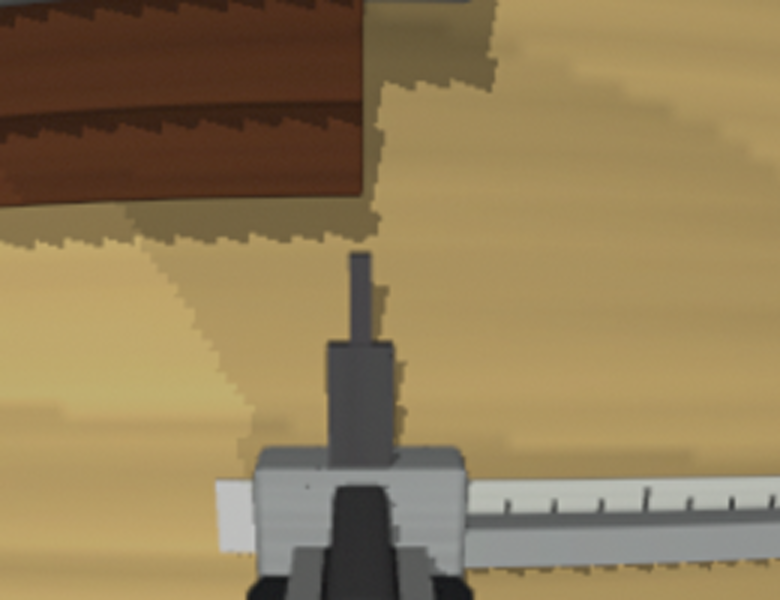

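The tip (u=361) is now level with the rail end (u≈362), and the rail hasn't moved from home. I'm handing the job in.

```bash
python3 -c "
from plant import bot
print(bot.finish_job(), bot.current_t())"
```

```text
the job is handed in; nothing more can be done
the job is handed in; nothing more can be done
```

The job is handed in at about 25 s: the rail is home against fence and stop, the pointer is level with its free end to about 0.25 mm by the wrist camera, and the gripper is still holding the slide against its spring.

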